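# Clamp a circuit board in the probe jig and hold the test press down

### The job

Run the contact test on the circuit board lying in the aluminium jig: first slide the red-topped sliding jaw shut until it pinches the board firmly and squarely against the fixed jaw. Then press the black palm pad straight down 18 mm, so that the red pointer stands in the green band, without ever driving the press to its bottom stop, and keep it there: the press springs back, so the program finishes while still holding it down. Leave the jaw shut and the other things on the bench alone.

Things in the scene. Friction and masses are not known exactly. Their poses are not given: they have to be found in the camera images.
- jig: aluminium probe test jig fixed to the bench, turned up to 30 degrees. Plate 190 mm along its x (-75 to +115) and 270 mm along its y (-125 to +145), top 20 mm above the bench; origin at bench height, z up. A blue column (26 x 44 mm, top 120 mm above the bench, the highest part) at jig x +85, y -13 mm guides the press; a white scale with a green band is on its +x side
- board: loose circuit board under test: copper-brown board on an aluminium plate, 90 mm (its x) x 64 mm (its y) x 8 mm thick, blue terminals 8 mm higher at its -x end; 0.12 kg; origin under its centre. It starts on the jig plate between the jaws, off its place and a little askew; pinched fully home its origin is at jig y = -13 mm and its sides are parallel to the jig's axes
- jaw: sliding jaw: steel face 90 mm along the jig's x, 18 mm high above the plate, on a dark carriage with an upright post; origin at the foot of its clamping face (20 mm above the bench), moving along the jig's y, axes as the jig's. The face of the steel fixed jaw opposite (100 mm long, 18 mm high, part of the jig) is at jig y = -45 mm
- jaw_slide (a joint): travel of the sliding jaw in m: 0 = fully open (face at jig y = +75 mm), growing as it slides to -y of the jig, at most 0.075; 0.056 when the board is pinched home. Stiff slide: 3 N to move it, plus up to 2 N to push the board, and it stays where it is left. Firmly pinched means at least 2 N on the board, so push the jaw with about 8 to 12 N at the end
- jaw_post_top (a point): centre of the top of the sliding jaw's upright post: steel, red cap, 20 mm in diameter, top 100 mm above the bench, standing on the jaw's carriage (carriage top 34 mm above the bench); the post's axis is 28 mm behind (+y of the jig) the jaw face. Grip it from above or push it from its +y side
- press_travel (a joint): downward travel of the press in m, 0 = up at rest, 0.030 = bottom stop. Spring-loaded: about 3 N to start, 7 N at 0.012 where the pins touch the board and their own springs add to it, 11 N at 0.018, 13 N at 0.021; it springs back up when let go. The red pointer is in the green band from 0.015 to 0.021
- pad_top (a point): centre of the flat top of the black round palm pad on the press, 44 mm in diameter, 115 mm above the bench when up; it moves straight down with the press. It lies at jig x = 0, y = -13 mm
- press: grey press head on the column, with the black palm pad (44 mm across, 13 mm thick) on top of its nose; origin on its underside at jig x = 0, y = -13 mm, 47 mm below the pad's top
- pins: yellow block with six brass spring pins under the press; origin at the level of the pin tips, 40 mm above the bench when up; the board's top is 12 mm below
- controller: bystander: small dark blue circuit board 75 x 55 mm, 18 mm high, with a blue terminal block; origin under its centre
- spool: bystander: white reel of solder standing on its flange, 60 mm across, 40 mm high; origin under its centre
- screwdriver: bystander: orange-handled screwdriver lying flat, 170 mm long along its x
- breadboard: bystander: white plug-in breadboard 55 x 165 x 9 mm; origin under its centre
- stripboard: bystander: bare copper-brown stripboard 75 x 150 x 4 mm; origin under its centre
Things that resemble listed ones, but are neither listed nor needed, are in the scene too. There is more than one size of the board; the one meant has the size given above.

How it is judged:
On the way, in this order (a step that is already met when the one before it is completed fails the run):
1. the sliding jaw pinches the board firmly and squarely against the fixed jaw (contact force between jaw and board above 2 N and angle between the x axis of board and the x axis of jig, either way round below 0.04 rad and y of board in the frame of jig between -0.0155 and -0.011 m and value of joint jaw_slide above 0.0535 m), for 0.2 s.
2. the press is held down with the pointer in the green band, pins on the board (value of joint press_travel between 0.015 and 0.021 m and contact force between pins and board above 1 N), for 0.3 s.
At the end, for the whole second after the job is handed in: The robot is holding the palm pad down with at least 4 N, the press steady at 15 to 21 mm of travel with its pins on the board, the sliding jaw still shut (travel over 53.5 mm), the board square within 2.3 degrees and against the fixed jaw within 2 mm (all of step 2 and velocity of joint press_travel between -0.01 and 0.01 m/s and contact force between any of the fingers, the arm and press above 4 N and value of joint jaw_slide above 0.0535 m and angle between the x axis of board and the x axis of jig, either way round below 0.04 rad and y of board in the frame of jig between -0.0155 and -0.011 m); the arm keeps its last pose, push and grip.
It fails at once if the press is driven to its bottom stop (over 28.5 mm) (value of joint press_travel above 0.0285 m).
It fails at once if the pins are pressed onto a board that is not clamped (value of joint press_travel above 0.013 m and value of joint jaw_slide below 0.0525 m).
It fails at once if a bystander is pushed more than 30 mm from its place (distance of any of controller, spool, screwdriver, breadboard, stripboard from where it was at the start of the episode above 0.03 m).
It also fails if it takes over 48 s, if anything falls off the work surface, if the arm or the gripper's body presses on something with over 40 N, if the wrist force passes 120 N, or if a joint passes its speed limit or range.

### The arm

A 6-joint arm with a two-finger parallel gripper is mounted at the origin on the work surface. World frame = base frame: x ahead of the robot, y to its left, z up, the work surface at z = 0. Lengths are in m, angles in rad, forces in N, time in s.
With the tool pointing down it reaches from about 0.25 to 0.725 m from the base axis. Payload 4 kg.
Tool frame: the origin (TCP) lies midway between the tips of the shut fingers; the grasp point (between the pads) lies 19 mm behind it; z points along the fingers, x is the direction in which the jaws open and shut, and the axes are right-handed (so a half turn about z gives the same grasp; the last joint's range is limited). The gripper opens to 85 mm and grips with 20 to 120 N. Pads are 22 mm wide; open, the fingers measure 114 mm over their backs; the gripper's body (76 mm by 85 mm) begins 54 mm behind the grasp point. The pads swing forward as they close: fully open they stand 13 mm farther back than shut.
Start: joints at [-1.175, 0.241, 0.005, 1.335, 0, 1.571], TCP at [0.193, -0.461, 0.21] pointing down, gripper open.
Joint ranges: [-2.72, 2.72], [-1.05, 1.87], [-1.09, 1.28], [-1.99, 2.15], [-1.42, 1.44], [-3.14, 3.14]. Speed limits (rad/s): [2.79, 2.79, 3.14, 3.14, 3.14, 3.14].

### API

Orientations are given as a unit quaternion [w, x, y, z].
In Python, from rig import sense, camera, sign_off gives the robot as it stands.
- The arm moves only by the tool step_arm, never from a script. Its argument "targets" is a list that holds one entry, the list of rows, each a list of 6 numbers: the shift along the tool's x, y, z in m, then the turn, a rotation vector about the tool's x, y, z in units of 10 degrees (1.0 is 10 degrees). A call has 1 to 8 rows; each row shifts and turns the pose as measured when the row begins, along the tool's axes as they then stand; what a row does not reach is not made up. A row lasts 1/8 s, in which the tool goes at most 62.5 mm and 10.7 degrees, less where a joint would pass 70% of its speed; a pose out of reach is approached as far as the arm can. A call is refused whole if a number of a shift passes 0.0625 or a number of a turn 1, either way. A call with a gripper value outside its range is refused whole. "grip" is the opening in per cent of the stroke, from 0 (shut) to 100 (fully open), set as the call begins (left out, the last holds). The fingers move at their own pace and stop on an object; "grip_force" is the grip in N (left out, the last holds). Time passes only in rows, so rows that do not move let the fingers close. It gives the time, the measured TCP pose, the force and the opening at its end, in the units of the state.
- sense(): the state, without advancing time (a new reading comes with each control period).
- camera(name): name is "side" or "top"; returns a dict with "image" (400x640x3 uint8, red, green, blue), "camera_matrix" (3x3 intrinsics, pixels), "distortion" ([k1, k2, p1, p2, k3] as OpenCV has them; the pictures are not rectified), "T" (4x4, takes a point from camera to world coordinates). Camera axes: x right, y down, z forward; pixel columns grow to the right and rows downward; lengths in m; the calibration is good to about 2 mm. A picture is of the moment at which its call begins. There is no depth.
- sign_off(): hands the job in, once; it reports no verdict.
The state is a dict: "time": time; "joint_pos": joint angles; "qd": joint speeds; "tau": joint torques, N m; "eef_pos": TCP position; "tool_rot": TCP orientation; "wrist_force": force on the tool from outside, world axes, zero at the start; "ft_torque": the same for the moment, N m; "opening": finger opening in m.
Only numpy, scipy, OpenCV 4.12 (cv2) and the standard library are available. Lean on these libraries where they do the work, as an engineer would, in place of code of your own. Each camera call takes 0.05 s, during which the arm holds its last target.

## Working session

There is one attempt and no reset: what is moved stays moved. The work goes in short steps, Python scripts to look and compute and a tool call to move; the robot and the scene stay as the last step left them, time stands still between calls to the robot, and variables do not carry over. Pictures are saved under pics/ and viewed, and the job is handed in when it is done.

Besides the shell and the picture viewer there is one more tool, called as name([rows], argument=value, ...), one row to a line, values as JSON. step_arm: Moves the arm, as the interface text tells. Its arguments: {"type":"object","properties":{"targets":{"type":"array"},"grip":{"type":"number"},"grip_force":{"type":"number"}},"required":["targets"]}

```bash
mkdir -p pics; ls; python3 - <<'E'
from rig import sense,camera
import cv2,numpy as np
for n in ("side","top"):
    c=camera(n); cv2.imwrite(f"pics/{n}0.png",c["image"][:,:,::-1])
    print(n,c["camera_matrix"],c["distortion"],c["T"])
    np.savez(f"{n}0.npz",**c)
print(sense())
E
```

```text
pics
side [[492.77993584   0.         324.91348069]
 [  0.         492.77993584 207.60094105]
 [  0.           0.           1.        ]] [-0.08210658  0.          0.          0.          0.        ] [[-0.95722749 -0.18934344  0.21877977  0.13130255]
 [-0.28880153  0.57930318 -0.76223455  1.14898718]
 [ 0.0175843  -0.79281579 -0.60920761  1.01246737]
 [ 0.          0.          0.          1.        ]]
top [[399.17422759   0.         318.6252774 ]
 [  0.         399.17422759 198.37659376]
 [  0.           0.           1.        ]] [-0.09592609  0.          0.          0.          0.        ] [[ 0.00625258 -0.99815766  0.06035051  0.38033152]
 [-0.99975648 -0.00496252  0.02150243 -0.01251539]
 [-0.02116332 -0.06047026 -0.99794562  1.22088427]
 [ 0.          0.          0.          1.        ]]
{'time': 0.1, 'joint_pos': array([-1.17502321e+00,  2.41345243e-01,  3.87672428e-03,  1.33520820e+00,
        1.82481819e-05,  1.57080421e+00]), 'qd': array([-8.38156059e-04, -2.86937672e-03,  3.41145181e-03,  1.41609986e-03,
        6.31032274e-05, -1.31470727e-03]), 'tau': array([-8.03881976e-04, -3.73138225e+01,  2.53010255e+01,  1.08494158e-02,
       -7.86896385e-05,  6.53159319e-06]), 'eef_pos': array([ 0.19253508, -0.46079373,  0.20960501]), 'tool_rot': array([-5.28733257e-04,  8.32319992e-01, -5.54294638e-01, -7.77490112e-04]), 'wrist_force': array([ 0.88554141,  0.18711494, -0.79272437]), 'ft_torque': array([-0.03722861,  0.07788533, -0.01059786]), 'opening': 0.08530016724756927}
```

View pics/side0.png

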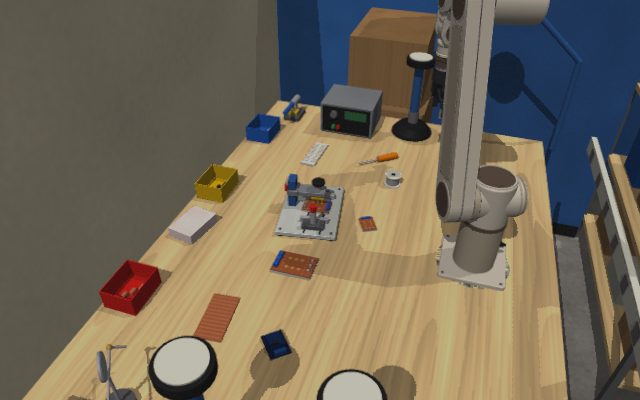

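View pics/top0.png

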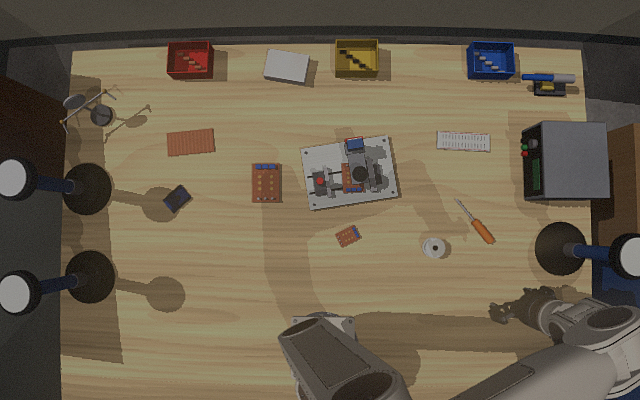

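```bash
python3 - <<'E'
import cv2
a=cv2.imread("pics/top0.png")[125:220,290:410]; cv2.imwrite("pics/topc.png",cv2.resize(a,None,fx=6,fy=6,interpolation=cv2.INTER_CUBIC))
a=cv2.imread("pics/side0.png")[165:250,265:355]; cv2.imwrite("pics/sidec.png",cv2.resize(a,None,fx=7,fy=7,interpolation=cv2.INTER_CUBIC))
E
```

```text
(no output)
```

View pics/topc.png

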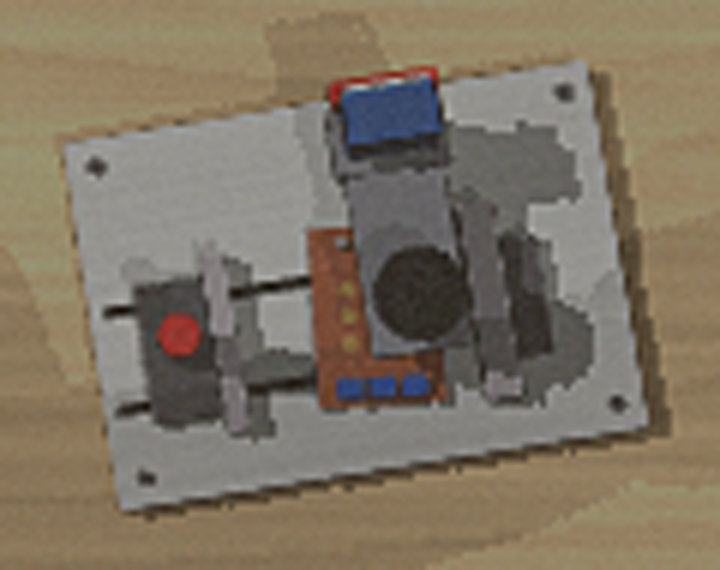

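View pics/sidec.png

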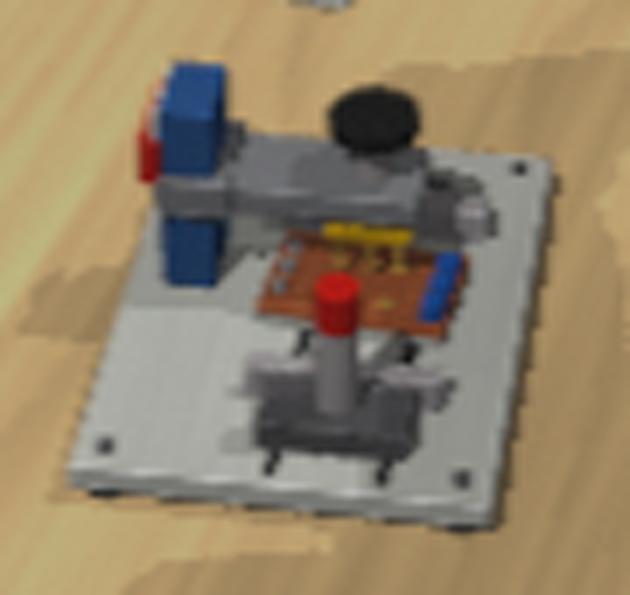

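The three board-like things in the top view are (346,178) in the jig, (266,183) larger and lying loose, and (347,235) smaller and lying loose. The one in the jig, under the press at top crop (375,315), fits the description, and the crop confirms it. The side view shows the red post cap at about (313,206) and the black pad at about (318,182). The top view shows them at (320,181) and (360,173).

```bash
cat > h.py <<'E'
import numpy as np,cv2
def ray(c,uv):
    p=cv2.undistortPoints(np.array([[uv]],float),c["camera_matrix"],c["distortion"])[0,0]
    T=c["T"]; return T[:3,3],T[:3,:3]@np.array([p[0],p[1],1])
def plane(c,uv,z):
    o,d=ray(c,uv); return o+d*(z-o[2])/d[2]
def tri(c1,u1,c2,u2):
    o1,d1=ray(c1,u1);o2,d2=ray(c2,u2)
    s=np.linalg.lstsq(np.c_[d1,-d2],o2-o1,rcond=None)[0]
    a=o1+s[0]*d1;b=o2+s[1]*d2;return (a+b)/2,np.linalg.norm(a-b)
def blob(im,mask,roi):
    x0,y0,x1,y1=roi; m=np.zeros(mask.shape,np.uint8); m[y0:y1,x0:x1]=mask[y0:y1,x0:x1]
    n,l,s,ce=cv2.connectedComponentsWithStats(m); i=1+np.argmax(s[1:,4]); return ce[i],s[i],(l==i)
E
python3 - <<'E'
from h import *
t=np.load("top0.npz");s=np.load("side0.npz")
def red(im): im=im.astype(int); return ((im[...,0]>110)&(im[...,1]<70)&(im[...,2]<70)).astype(np.uint8)
def blk(im): return (im.max(2)<55).astype(np.uint8)
rt=blob(0,red(t["image"]),(310,170,330,192)); rs=blob(0,red(s["image"]),(305,200,322,216))
bt=blob(0,blk(t["image"]),(350,160,372,185)); bs=blob(0,blk(s["image"]),(308,174,328,190))
for b in (rt,rs,bt,bs): print(b[0],b[1])
print("post top z.1",plane(t,rt[0],.1),"tri",tri(t,rt[0],s,rs[0]))
print("pad z.115",plane(t,bt[0],.113),"tri",tri(t,bt[0],s,bs[0]))
# plate corners, hand picked from crop
cs=[(65,143),(585,62),(645,430),(122,510)]
P=np.array([plane(t,((x-2.5)/6+290,(y-2.5)/6+125),.02) for x,y in cs]);print(P)
# local: TL=(+115,+145) TR=(115,-125) BR=(-75,-125) BL=(-75,145)
L=np.array([[.115,.145],[.115,-.125],[-.075,-.125],[-.075,.145]])
def fit(L,W):
    lm,wm=L.mean(0),W.mean(0);A=(L-lm);B=(W-wm)
    a=np.arctan2((A[:,0]*B[:,1]-A[:,1]*B[:,0]).sum(),(A*B).sum()); c,q=np.cos(a),np.sin(a);R=np.array([[c,-q],[q,c]])
    return a,wm-R@lm,R
a,o,R=fit(L,P[:,:2]);print("top yaw",np.degrees(a),o,"res",P[:,:2]-(o+L@R.T))
# side corners
cs=[(70,483),(548,158),(495,522)] # 
Ls=np.array([[.115,.145],[-.075,-.125],[-.075,.145]])
P2=np.array([plane(s,((x-3)/7+265,(y-3)/7+165),.02) for x,y in cs])
a2,o2,R2=fit(Ls,P2[:,:2]);print("side yaw",np.degrees(a2),o2,"res",P2[:,:2]-(o2+Ls@R2.T))
for nm,p in(("pad",[0,-.013]),("post",[0,.103])): print(nm,o+R@p,o2+R2@p)
E
```

```text
[319.28205128 180.1025641 ] [316 177   7   7  39]
[313.32110092 206.44954128] [305 201  17  12 109]
[359.94444444 173.51851852] [352 166  17  16 162]
[318.11578947 182.31578947] [312 178  13  10  95]
post top z.1 [0.4997904  0.01010521 0.1       ] tri (array([0.4977351 , 0.00962162, 0.09729122]), np.float64(0.004782001229821911))
pad z.115 [ 0.51737043 -0.10349285  0.113     ] tri (array([ 0.51687991, -0.10415976,  0.10788422]), np.float64(0.002288199296763148))
[[ 0.60512613  0.06978584  0.02      ]
 [ 0.64783711 -0.19420528  0.02      ]
 [ 0.46055252 -0.22314541  0.02      ]
 [ 0.41901676  0.03937764  0.02      ]]
top yaw 9.070932895491946 [ 0.51495982 -0.09007488] res [[-5.35209944e-04 -1.45646350e-03]
 [-3.91648589e-04  1.17577863e-03]
 [-5.24023624e-05  2.19049578e-03]
 [ 9.79260895e-04 -1.90981091e-03]]
side yaw 10.756635831140013 [ 0.51219534 -0.0833428 ] res [[-0.00057177  0.00099819]
 [ 0.00010371 -0.00464577]
 [ 0.00046805  0.00364757]]
pad [ 0.51700936 -0.1029123 ] [ 0.51462163 -0.09611438]
post [0.49872114 0.01163699] [0.49297164 0.01784736]
```

step_arm([
  [[-0.036,-0.047,0,0,0,0],[-0.036,-0.047,0,0,0,0],[-0.036,-0.047,0,0,0,0],[-0.036,-0.047,0,0,0,0],[-0.036,-0.047,0,0,0,0],[-0.036,-0.047,0,0,0,0],[-0.036,-0.047,0,0,0,0],[-0.036,-0.047,0,0,0,0]],
], grip=0, grip_force=40)

```text
time: 1.1
eef_pos: [0.4339, -0.0418, 0.2074]
tool_rot: [-0.001, 0.829, -0.559, -0.002]
wrist_force: [0.5, -0.9, 0.3]
opening: 0.0002
```

step_arm([
  [[0,0,0,0,0,-1],[0,0,0,0,0,-1],[0,0,0,0,0,-1],[0,0,0,0,0,-1],[0,0,0,0,0,-1],[0,0,0,0,0,-1],[0,0,0,0,0,-1],[0,0,0,0,0,-0.6]],
])

```text
time: 2.1
eef_pos: [0.4328, -0.0355, 0.2034]
tool_rot: [-0.003, 0.995, 0.098, -0.005]
wrist_force: [0.3, -0.1, -0.9]
opening: -0.0
```

```bash
cat > st.py <<'E'
from rig import sense
import numpy as np
from scipy.spatial.transform import Rotation as Ro
s=sense(); q=s["tool_rot"]; R=Ro.from_quat([q[1],q[2],q[3],q[0]]).as_matrix()
a=np.radians(9.0); J=np.array([[np.cos(a),-np.sin(a),0],[np.sin(a),np.cos(a),0],[0,0,1]])
o=np.array([.515,-.090,0])
print("t",s["time"],"p",s["eef_pos"].round(4),"jig",(J.T@(s["eef_pos"]-o)).round(4),"open",round(s["opening"],4))
print("toolx yaw",np.degrees(np.arctan2(R[1,0],R[0,0])).round(2),"z",R[:,2].round(4),"Fjig",(J.T@s["wrist_force"]).round(2),"q",s["joint_pos"].round(2))
def go(jx,jy,z): print("to jig",(jx,jy,z),"tool shift",(R.T@(J@np.array([jx,jy,z])+o-s["eef_pos"])).round(4))
def rotfix():
    x=J[:,0]; D=np.c_[x,np.cross([0,0,-1],x),[0,0,-1]]
    print("rot units",(np.degrees(Ro.from_matrix(R.T@D).as_rotvec())/10).round(3))
E
python3 -c "
from st import *
go(0,.148,.2);rotfix()"
```

```text
t 2.1 p [ 0.4328 -0.0355  0.2034] jig [-0.0727  0.0667  0.2034] open -0.0
toolx yaw 11.3 z [-0.0108  0.0047 -0.9999] Fjig [ 0.29 -0.16 -0.9 ] q [-0.08  0.12 -0.16  1.3   0.    1.29]
to jig (0, 0.148, 0.2) tool shift [ 0.0759 -0.0783  0.0032]
rot units [-0.038  0.056  0.23 ]
```

step_arm([
  [[0.038,-0.039,0,0,0.05,0.2],[0.038,-0.039,0,0,0,0],[0,0,0,0,0,0]],
])

```text
time: 2.48
eef_pos: [0.4945, 0.0559, 0.2022]
tool_rot: [-0.003, 0.997, 0.079, -0.002]
wrist_force: [-0.3, -0.7, -0.6]
opening: -0.0002
```

```bash
python3 -c "
from st import *
go(0,.148,.068);rotfix()"
```

```text
t 2.475 p [0.4945 0.0559 0.2022] jig [0.0026 0.1473 0.2022] open -0.0002
toolx yaw 9.08 z [-0.0039  0.0056 -1.    ] Fjig [-0.43 -0.65 -0.58] q [ 0.11  0.24 -0.01  1.32  0.01  1.52]
to jig (0, 0.148, 0.068) tool shift [-2.200e-03  1.000e-04  1.342e-01]
rot units [-0.035  0.017  0.008]
```

step_arm([
  [[-0.002,0,0.045,-0.03,0.02,0],[0,0,0.045,0,0,0],[0,0,0.044,0,0,0],[0,0,0,0,0,0]],
])

```text
time: 2.98
eef_pos: [0.4905, 0.0543, 0.0648]
tool_rot: [0.0, 0.997, 0.079, -0.001]
wrist_force: [-0.8, 0.1, 0.1]
opening: -0.0003
```

```bash
python3 - <<'E'
from st import *
go(0,.125,.068);rotfix()
from rig import camera
import cv2
A=camera("top")["image"][110:225,285:415,::-1];B=camera("side")["image"][140:250,250:370,::-1]
cv2.imwrite("pics/a1.png",np.hstack([cv2.resize(x,(400,360),interpolation=cv2.INTER_CUBIC) for x in(A,B)]))
E
```

```text
t 2.975 p [0.4905 0.0543 0.0648] jig [-0.0016  0.1463  0.0648] open -0.0003
toolx yaw 9.08 z [-1.2e-03 -7.0e-04 -1.0e+00] Fjig [-0.77  0.19  0.13] q [ 0.11  0.34 -0.26  0.97 -0.    1.52]
to jig (0, 0.125, 0.068) tool shift [ 0.0016  0.0213 -0.0032]
rot units [0.003 0.007 0.008]
```

View pics/a1.png

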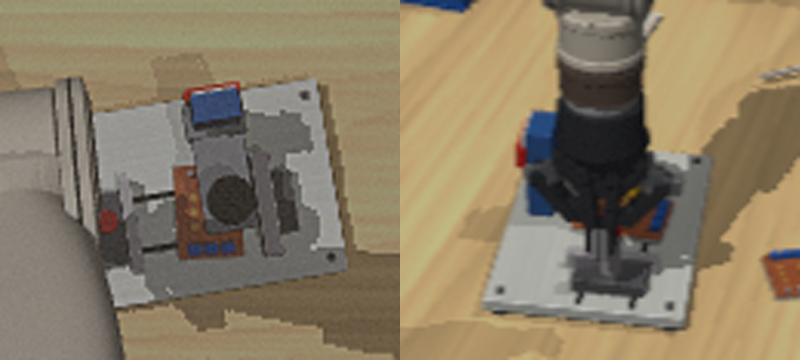

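The fingers stand behind the post and in line with it: the cap is at (108,222) in the left half, and the fingers are at about (605,240) in the right half. Next I push slowly and watch the force.

step_arm([
  [[0.001,0.008,0,0,0,0],[0,0.008,0,0,0,0],[0,0.008,0,0,0,0],[0,0.008,0,0,0,0]],
])

```text
time: 3.58
eef_pos: [0.505, 0.0223, 0.0743]
tool_rot: [-0.001, 0.997, 0.079, 0.009]
wrist_force: [-0.9, 3.2, -1.5]
opening: 0.0001
```

```bash
python3 -c "
from st import *
go(0,.068,.068);rotfix()"
```

```text
t 3.575 p [0.505  0.0223 0.0743] jig [0.0077 0.1125 0.0743] open 0.0001
toolx yaw 9.1 z [ 0.0173  0.0032 -0.9998] Fjig [-0.35  3.26 -1.54] q [ 0.04  0.34 -0.23  0.98  0.    1.45]
to jig (0, 0.068, 0.068) tool shift [-0.0079  0.0445  0.0061]
rot units [-0.003 -0.101  0.01 ]
```

step_arm([
  [[-0.004,-0.004,0.003,0,-0.05,0],[-0.004,0,0.003,0,-0.05,0],[0,0,0,0,0,0]],
])

```text
time: 3.95
eef_pos: [0.4961, 0.0238, 0.0679]
tool_rot: [0.001, 0.997, 0.079, -0.0]
wrist_force: [0.1, 0.5, -0.1]
opening: -0.0002
```

```bash
python3 -c "
from st import *
go(0,.068,.068);rotfix()"
```

```text
t 3.95 p [0.4961 0.0238 0.0679] jig [-0.0008  0.1153  0.0679] open -0.0002
toolx yaw 9.02 z [-8.0e-04 -1.6e-03 -1.0e+00] Fjig [ 0.22  0.45 -0.07] q [ 0.05  0.35 -0.24  0.98 -0.    1.46]
to jig (0, 0.068, 0.068) tool shift [ 0.0008  0.0473 -0.    ]
rot units [0.008 0.006 0.002]
```

Drift corrected. I keep pushing in short calls.

step_arm([
  [[0,0.007,0,0,0,0],[0,0.006,0,0,0,0],[0,0.006,0,0,0,0]],
])

```text
time: 4.32
eef_pos: [0.499, 0.0062, 0.0679]
tool_rot: [-0.001, 0.997, 0.08, -0.001]
wrist_force: [-0.9, 3.8, 0.0]
opening: 0.0001
```

```bash
python3 -c "
from st import *
go(0,.068,.068);rotfix()"
```

```text
t 4.325 p [0.499  0.0062 0.0679] jig [-0.0007  0.0976  0.0679] open 0.0001
toolx yaw 9.16 z [-0.0014  0.0023 -1.    ] Fjig [-0.26  3.86  0.04] q [ 0.01  0.35 -0.24  0.98  0.    1.42]
to jig (0, 0.068, 0.068) tool shift [ 0.0007  0.0296 -0.0002]
rot units [-0.014  0.006  0.016]
```

step_arm([
  [[0,0.006,0,0,0,0],[0,0.006,0,0,0,0],[0,0.005,0,0,0,0]],
])

```text
time: 4.7
eef_pos: [0.5019, -0.0113, 0.0679]
tool_rot: [-0.002, 0.997, 0.08, -0.001]
wrist_force: [-1.3, 4.1, 0.4]
opening: 0.0003
```

```bash
python3 -c "
from st import *
go(0,.068,.068);rotfix()"
```

```text
t 4.7 p [ 0.5019 -0.0113  0.0679] jig [-0.0006  0.0798  0.0679] open 0.0003
toolx yaw 9.16 z [-0.0014  0.0037 -1.    ] Fjig [-0.66  4.23  0.43] q [-0.02  0.36 -0.23  0.99  0.    1.39]
to jig (0, 0.068, 0.068) tool shift [ 0.0006  0.0118 -0.0001]
rot units [-0.022  0.004  0.016]
```

step_arm([
  [[0,0.004,0,0,0,0],[0,0.003,0,0,0,0]],
])

```text
time: 4.95
eef_pos: [0.5031, -0.0186, 0.0679]
tool_rot: [-0.002, 0.997, 0.08, -0.001]
wrist_force: [-0.5, 4.5, 1.2]
opening: 0.0
```

step_arm([
  [[0,0.002,0,0,0,0],[0,0.001,0,0,0,0]],
])

```text
time: 5.2
eef_pos: [0.5036, -0.0217, 0.0679]
tool_rot: [-0.002, 0.997, 0.08, -0.001]
wrist_force: [-0.8, 3.8, 0.9]
opening: 0.0
```

```bash
python3 -c "
from st import *
go(0,.068,.068);rotfix()"
```

```text
t 5.2 p [ 0.5036 -0.0217  0.0679] jig [-0.0006  0.0693  0.0679] open 0.0
toolx yaw 9.15 z [-0.0015  0.0048 -1.    ] Fjig [-0.24  3.92  0.88] q [-0.05  0.36 -0.22  0.99  0.    1.37]
to jig (0, 0.068, 0.068) tool shift [ 0.0006  0.0013 -0.0001]
rot units [-0.028  0.004  0.015]
```

step_arm([
  [[0,0.0015,0,0,0,0]],
])

```text
time: 5.32
eef_pos: [0.5038, -0.0231, 0.068]
tool_rot: [-0.002, 0.997, 0.08, -0.001]
wrist_force: [-0.9, 4.8, 1.4]
opening: 0.0001
```

step_arm([
  [[0,0.0015,0,0,0,0]],
])

```text
time: 5.45
eef_pos: [0.5039, -0.0235, 0.068]
tool_rot: [-0.004, 0.997, 0.08, -0.001]
wrist_force: [-0.8, 8.6, 1.3]
opening: 0.0003
```

```bash
python3 -c "
from st import *
go(0,.068,.068);rotfix()"
```

```text
t 5.45 p [ 0.5039 -0.0235  0.068 ] jig [-0.0006  0.0675  0.068 ] open 0.0003
toolx yaw 9.2 z [-0.0018  0.0075 -1.    ] Fjig [0.59 8.64 1.27] q [-0.05  0.36 -0.22  0.99  0.01  1.36]
to jig (0, 0.068, 0.068) tool shift [ 0.0006 -0.0005 -0.    ]
rot units [-0.044  0.003  0.02 ]
```

step_arm([
  [[0,0.0015,0,0,0,0]],
])

```text
time: 5.58
eef_pos: [0.5038, -0.0234, 0.068]
tool_rot: [-0.006, 0.997, 0.081, -0.001]
wrist_force: [-1.4, 7.8, 2.7]
opening: 0.0004
```

step_arm([
  [[0,0.001,0,0,0,0],[0,0.001,0,0,0,0]],
])

```text
time: 5.82
eef_pos: [0.5038, -0.0232, 0.0681]
tool_rot: [-0.008, 0.997, 0.082, -0.001]
wrist_force: [-2.0, 7.2, 1.4]
opening: 0.0002
```

```bash
python3 - <<'E'
from st import *
go(0,.068,.068);rotfix()
from rig import camera
import cv2
A=camera("top")["image"][120:220,290:410,::-1];B=camera("side")["image"][140:250,250:370,::-1]
cv2.imwrite("pics/a2.png",np.hstack([cv2.resize(x,(400,360),interpolation=cv2.INTER_CUBIC) for x in(A,B)]))
E
```

```text
t 5.825 p [ 0.5038 -0.0232  0.0681] jig [-0.0006  0.0677  0.0681] open 0.0002
toolx yaw 9.37 z [-0.0028  0.0153 -0.9999] Fjig [-0.84  7.39  1.42] q [-0.06  0.36 -0.22  0.99  0.02  1.35]
to jig (0, 0.068, 0.068) tool shift [ 0.0006 -0.0002  0.0001]
rot units [-0.089  0.002  0.037]
```

View pics/a2.png

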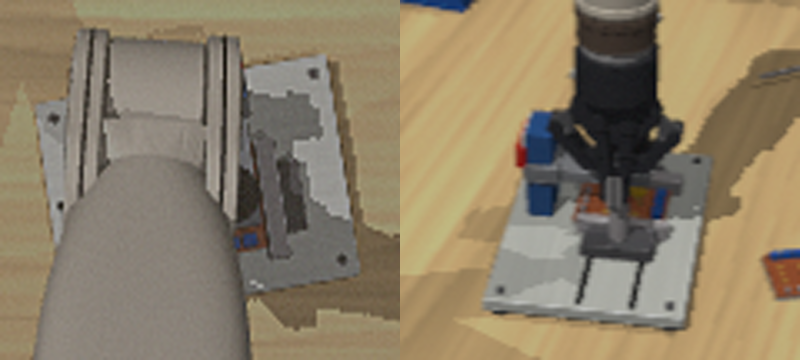

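The side view shows the jaw up against the board, with the post at about (617,215). I give it one firmer push with the tilt corrected.

step_arm([
  [[0,0.002,0,-0.08,0,0.03],[0,0.003,0,-0.04,0,0]],
])

```text
time: 6.18
eef_pos: [0.5039, -0.0237, 0.0679]
tool_rot: [-0.002, 0.997, 0.08, -0.0]
wrist_force: [-1.9, 12.8, 3.1]
opening: -0.0001
```

step_arm([
  [[0,0.003,0,-0.05,0,0],[0,0.003,0,-0.05,0,0]],
])

```text
time: 6.42
eef_pos: [0.5039, -0.0239, 0.0679]
tool_rot: [0.001, 0.997, 0.082, 0.0]
wrist_force: [-2.5, 10.6, 1.6]
opening: -0.0001
```

```bash
python3 -c "
from st import *
go(0,.068,.068);rotfix()"
```

```text
t 6.425 p [ 0.5039 -0.0239  0.0679] jig [-0.0006  0.0671  0.0679] open -0.0001
toolx yaw 9.46 z [ 4.0e-04 -1.7e-03 -1.0e+00] Fjig [-0.85 10.82  1.64] q [-0.05  0.36 -0.22  0.99 -0.    1.36]
to jig (0, 0.068, 0.068) tool shift [ 0.0006 -0.0009 -0.0001]
rot units [ 0.01  -0.001  0.046]
```

The jaw has been held at 10–13 N for about 0.3 s. I back off, raise the arm clear and look.

step_arm([
  [[0,-0.02,0,0,0,0],[0,-0.02,0,0,0,0],[0,0,-0.04,0,0,0],[0,0,-0.05,0,0,0],[-0.06,-0.01,-0.03,0,0,0],[-0.06,0,0,0,0,0],[-0.06,0,0,0,0,0],[0,0,0,0,0,0]],
])

```text
time: 7.42
eef_pos: [0.3209, -0.0115, 0.1879]
tool_rot: [0.013, 0.997, 0.08, 0.001]
wrist_force: [0.6, -0.6, -0.1]
opening: -0.0002
```

```bash
python3 - <<'E'
from st import *
go(0,-.013,.16);rotfix()
from rig import camera
from h import *
c=camera("top");np.savez("top3.npz",**c);A=c["image"][120:220,290:410,::-1];d=camera("side");np.savez("side3.npz",**d);B=d["image"][165:250,265:355,::-1]
cv2.imwrite("pics/a3.png",np.hstack([cv2.resize(x,(400,360),interpolation=cv2.INTER_CUBIC) for x in(A,B)]))
im=c["image"].astype(int); m=((im[...,0]>110)&(im[...,1]<70)&(im[...,2]<70)).astype(np.uint8)
b=blob(0,m,(318,165,350,192)); p=plane(c,b[0],.1); print(b[0],b[1],"post jig",J.T@(p-o))
E
```

```text
t 7.425 p [ 0.3209 -0.0115  0.1879] jig [-0.1794  0.1079  0.1879] open -0.0002
toolx yaw 9.2 z [ 0.0046 -0.0263 -0.9996] Fjig [ 0.53 -0.72 -0.09] q [-0.01 -0.11 -0.44  1.24 -0.03  1.4 ]
to jig (0, -0.013, 0.16) tool shift [0.179  0.1207 0.0312]
rot units [ 0.153 -0.002  0.02 ]
[338.075 177.275] [335 174   7   7  40] post jig [0.00048931 0.04763351 0.1       ]
```

View pics/a3.png

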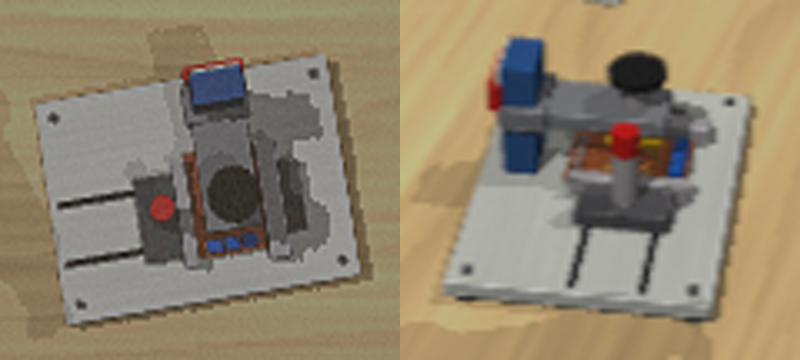

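```bash
python3 - <<'E'
from h import *
c=np.load("top3.npz");A=c["image"][150:205,325:385,::-1]
cv2.imwrite("pics/a4.png",cv2.resize(A,None,fx=10,fy=10,interpolation=cv2.INTER_CUBIC))
im=c["image"][...].astype(int);m=((im[...,2]>110)&(im[...,0]<80)).astype(np.uint8)
m[:180]=0;m[205:]=0;m[:,:340]=0;m[:,385:]=0
n,l,s,ce=cv2.connectedComponentsWithStats(m);print(s,ce)
a=np.radians(9.);J=np.array([[np.cos(a),-np.sin(a)],[np.sin(a),np.cos(a)]])
pts=np.argwhere(m)[:,::-1]
W=np.array([plane(c,p,.036)[:2] for p in pts.astype(float)]);L=(W-[.515,-.09])@J
print(L.mean(0),L.min(0),L.max(0),"slope deg",np.degrees(np.polyfit(L[:,1],L[:,0],1)[0]))
E
```

```text
[[     0      0    640    400 255978]
 [   352    187      5      3     13]
 [   358    186      4      3      9]] [[319.4968552  199.50101571]
 [354.         188.        ]
 [359.11111111 187.22222222]]
[-0.03149534 -0.00342606] [-0.03534266 -0.01771727] [-0.02739436  0.00875533] slope deg 3.054650669609153
```

View pics/a4.png

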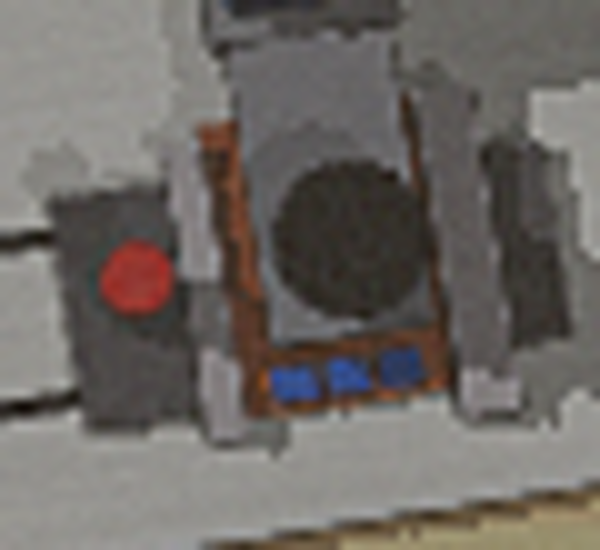

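The crop shows the board flush between both jaws and parallel to them: its left edge is at about (215–260, 130–410), its right edge runs along the fixed jaw, and the terminal row lies at 9.5° against the jig's 9°. The blue-mask slope of 3° comes from only about 22 pixels, so I don't count it. Next I move over the pad.

step_arm([
  [[0.045,0.03,0,0.1,0,0],[0.045,0.03,0,0.05,0,0],[0.045,0.03,0,0,0,0],[0.044,0.03,0,0,0,0],[0,0,0,0,0,0]],
])

```text
time: 8.15
eef_pos: [0.5366, -0.1067, 0.1885]
tool_rot: [0.003, 0.997, 0.081, 0.005]
wrist_force: [-0.7, 1.1, -0.1]
opening: -0.0
```

```bash
python3 -c "
from st import *
go(0,-.013,.125);rotfix()"
```

```text
t 8.15 p [ 0.5366 -0.1067  0.1885] jig [ 0.0187 -0.0198  0.1885] open -0.0
toolx yaw 9.32 z [ 0.0097 -0.0049 -0.9999] Fjig [-0.56  1.24 -0.1 ] q [-0.19  0.33  0.08  1.3  -0.    1.21]
to jig (0, -0.013, 0.125) tool shift [-0.0192 -0.0073  0.0633]
rot units [ 0.037 -0.051  0.031]
```

step_arm([
  [[-0.019,-0.007,0.02,0.03,-0.05,0.03],[0,0,0.02,0,0,0],[0,0,0.012,0,0,0],[0,0,0,0,0,0]],
])

```text
time: 8.65
eef_pos: [0.519, -0.1039, 0.1325]
tool_rot: [0.002, 0.997, 0.079, -0.001]
wrist_force: [-0.1, 0.6, -1.0]
opening: -0.0001
```

```bash
python3 -c "
from st import *
go(0,-.013,.125);rotfix()"
```

```text
t 8.65 p [ 0.519  -0.1039  0.1325] jig [ 0.0018 -0.0144  0.1325] open -0.0001
toolx yaw 9.02 z [-0.0021 -0.0035 -1.    ] Fjig [-0.02  0.64 -0.98] q [-0.2   0.35 -0.06  1.17 -0.    1.22]
to jig (0, -0.013, 0.125) tool shift [-0.0018 -0.0014  0.0075]
rot units [0.018 0.015 0.002]
```

Now down to the pad, aiming for contact at z ≈ 0.115.

step_arm([
  [[-0.002,-0.001,0.006,0,0.01,0],[0,0,0.006,0,0,0],[0,0,0.004,0,0,0]],
])

```text
time: 9.02
eef_pos: [0.5184, -0.1034, 0.1176]
tool_rot: [0.002, 0.997, 0.079, 0.002]
wrist_force: [-0.2, -0.3, 0.3]
opening: -0.0003
```

step_arm([
  [[0,0,0.003,0,0,0],[0,0,0.003,0,0,0]],
])

```text
time: 9.28
eef_pos: [0.5186, -0.1035, 0.1115]
tool_rot: [0.002, 0.997, 0.079, 0.002]
wrist_force: [-0.3, 0.1, -0.2]
opening: -0.0
```

```bash
python3 -c "
from st import *
go(0,-.013,.097);rotfix()"
```

```text
t 9.275 p [ 0.5186 -0.1035  0.1115] jig [ 0.0015 -0.0139  0.1115] open -0.0
toolx yaw 9.04 z [ 0.0044 -0.0046 -1.    ] Fjig [-0.24  0.11 -0.16] q [-0.19  0.36 -0.1   1.11 -0.    1.22]
to jig (0, -0.013, 0.097) tool shift [-0.0015 -0.001   0.0145]
rot units [ 0.03  -0.021  0.004]
```

```bash
python3 - <<'E'
from st import *
from rig import camera
import cv2
B=camera("side")["image"][140:240,270:360,::-1]
cv2.imwrite("pics/a5.png",cv2.resize(B,None,fx=6,fy=6,interpolation=cv2.INTER_CUBIC))
s=sense();print(s["wrist_force"],s["eef_pos"])
E
```

```text
t 9.275 p [ 0.5186 -0.1035  0.1115] jig [ 0.0015 -0.0139  0.1115] open -0.0
toolx yaw 9.04 z [ 0.0044 -0.0046 -1.    ] Fjig [-0.24  0.11 -0.16] q [-0.19  0.36 -0.1   1.11 -0.    1.22]
[-0.11652377 -0.12013455  0.12167693] [ 0.51835282 -0.1034562   0.11109328]
```

View pics/a5.png

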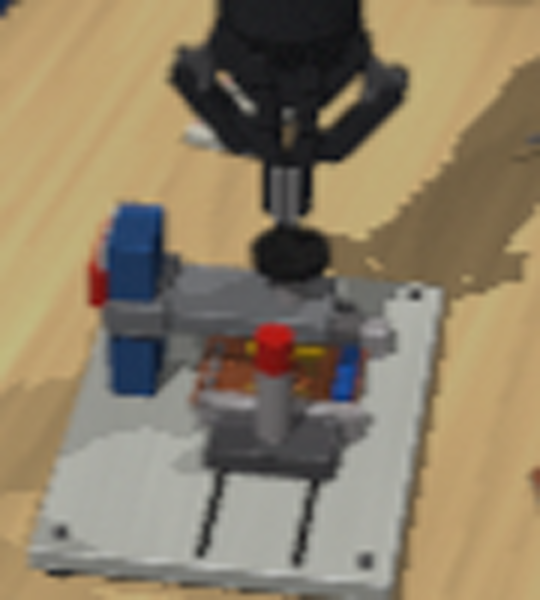

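The tips are at about (285,222), just above the middle of the pad at (290,245), and there is no force yet. I keep stepping down.

step_arm([
  [[-0.001,-0.001,0.002,0,0,0],[0,0,0.002,0,0,0]],
])

```text
time: 9.57
eef_pos: [0.5173, -0.1027, 0.107]
tool_rot: [0.002, 0.997, 0.079, 0.002]
wrist_force: [0.0, 0.1, 0.4]
opening: 0.0002
```

step_arm([
  [[0,0,0.002,0,0,0]],
])

```text
time: 9.7
eef_pos: [0.5174, -0.1027, 0.1049]
tool_rot: [0.002, 0.997, 0.079, 0.002]
wrist_force: [0.1, 0.4, -0.3]
opening: -0.0
```

step_arm([
  [[0,0,0.002,0,0,0]],
])

```text
time: 9.82
eef_pos: [0.5174, -0.1027, 0.1028]
tool_rot: [0.002, 0.997, 0.079, 0.002]
wrist_force: [-0.1, 0.9, -0.6]
opening: -0.0003
```

No force at z 0.103 is suspicious, so I look before going on.

```bash
python3 - <<'E'
from st import *
from rig import camera
import cv2
c=camera("side");np.savez("side6.npz",**c);d=camera("top");np.savez("top6.npz",**d)
B=c["image"][140:240,270:360,::-1]
cv2.imwrite("pics/a6.png",cv2.resize(B,None,fx=6,fy=6,interpolation=cv2.INTER_CUBIC))
cv2.imwrite("pics/a7.png",cv2.resize(d["image"][120:220,290:410,::-1],None,fx=6,fy=6,interpolation=cv2.INTER_CUBIC))
print(sense()["tau"])
E
```

```text
t 9.825 p [ 0.5174 -0.1027  0.1028] jig [ 0.0004 -0.0129  0.1028] open -0.0003
toolx yaw 9.04 z [ 0.0042 -0.0045 -1.    ] Fjig [ 0.01  0.86 -0.62] q [-0.19  0.36 -0.12  1.09 -0.    1.22]
[ 1.99892587e-03 -4.09731781e+01  2.32563937e+01 -8.97657406e-02
 -1.17243634e-02 -4.20359709e-05]
```

View pics/a6.png

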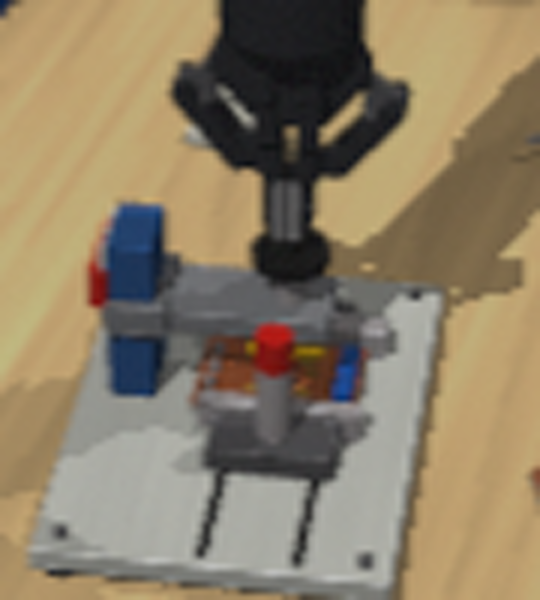

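View pics/a7.png

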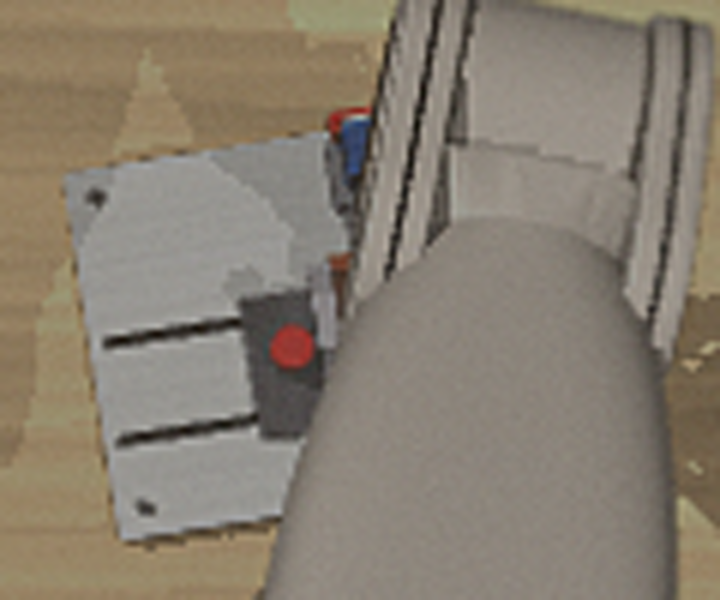

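The tip looks to be just reaching the pad at about (288,240), and the press head has not moved. So the real tip seems to sit about 12 mm above the reported TCP. I go on by force.

step_arm([
  [[0,0,0.002,0,0,0]],
])

```text
time: 10.05
eef_pos: [0.5174, -0.1027, 0.1007]
tool_rot: [0.002, 0.997, 0.079, 0.002]
wrist_force: [-0.2, 1.5, -0.6]
opening: 0.0002
```

step_arm([
  [[0,0,0.002,0,0,0]],
])

```text
time: 10.18
eef_pos: [0.5174, -0.1027, 0.0986]
tool_rot: [0.002, 0.997, 0.079, 0.002]
wrist_force: [-0.6, 0.2, -0.4]
opening: 0.0
```

step_arm([
  [[0,0,0.002,0,0,0]],
])

```text
time: 10.3
eef_pos: [0.5174, -0.1027, 0.0965]
tool_rot: [0.002, 0.997, 0.079, 0.002]
wrist_force: [0.2, -0.2, -0.2]
opening: -0.0001
```

```bash
python3 - <<'E'
from st import *
from rig import camera
from h import *
c=camera("side")
B=c["image"][140:240,270:360,::-1]
cv2.imwrite("pics/a8.png",cv2.resize(B,None,fx=6,fy=6,interpolation=cv2.INTER_CUBIC))
Ti=np.linalg.inv(c["T"])
def pr(p): return cv2.projectPoints(np.array([p],float),cv2.Rodrigues(Ti[:3,:3])[0],Ti[:3,3],c["camera_matrix"],c["distortion"])[0][0,0]
for n,p in (("tcp now",s["eef_pos"]),("tcp .1115",[.5186,-.1035,.1115]),("tcp .1028",[.5174,-.1027,.1028]),("pad top",[.517,-.103,.115])):
    u=pr(p);print(n,u,(u-[270,140])*6)
E
```

```text
t 10.3 p [ 0.5174 -0.1027  0.0965] jig [ 0.0004 -0.013   0.0965] open -0.0001
toolx yaw 9.04 z [ 0.0042 -0.0045 -1.    ] Fjig [ 0.15 -0.23 -0.23] q [-0.19  0.37 -0.13  1.07 -0.    1.22]
tcp now [317.43510227 185.36787889] [284.61061362 272.20727333]
tcp .1115 [317.20418144 181.35960293] [283.22508865 248.1576176 ]
tcp .1028 [317.4618158  183.77868107] [284.77089479 262.6720864 ]
pad top [317.64050601 180.63439217] [285.84303607 243.80635301]
```

View pics/a8.png

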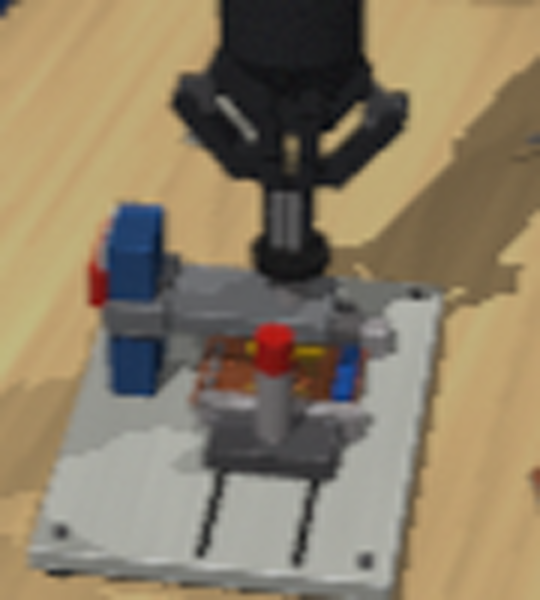

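The visible tip at (286,248) is only now reaching the pad's top face, whose centre projects to (286,244). The pad has not moved and there is no force, so the two agree: the real tip sits about 18 mm behind the reported TCP. I continue by force in small steps.

step_arm([
  [[0,0,0.002,0,0,0]],
])

```text
time: 10.48
eef_pos: [0.5173, -0.1027, 0.0942]
tool_rot: [0.002, 0.997, 0.079, 0.002]
wrist_force: [0.1, -0.6, 4.0]
opening: 0.0004
```

step_arm([
  [[0,0,0.002,0,0,0]],
])

```text
time: 10.6
eef_pos: [0.5173, -0.1027, 0.0924]
tool_rot: [0.002, 0.997, 0.079, 0.002]
wrist_force: [-1.3, 0.7, 3.9]
opening: 0.0004
```

step_arm([
  [[0,0,0.002,0,0,0]],
])

```text
time: 10.72
eef_pos: [0.5174, -0.1027, 0.0908]
tool_rot: [0.002, 0.997, 0.079, 0.002]
wrist_force: [-0.9, -0.5, 4.2]
opening: 0.0005
```

Contact came at z ≈ 0.0955, with about 4 N on the pad. 18 mm of travel is therefore z ≈ 0.0775 at about 11 N.

step_arm([
  [[0,0,0.002,0,0,0],[0,0,0.002,0,0,0],[0,0,0.002,0,0,0]],
])

```text
time: 11.1
eef_pos: [0.5174, -0.1027, 0.0855]
tool_rot: [0.003, 0.997, 0.079, 0.002]
wrist_force: [-2.4, -0.1, 6.6]
opening: 0.0001
```

step_arm([
  [[0,0,0.002,0,0,0]],
])

```text
time: 11.22
eef_pos: [0.5174, -0.1027, 0.0838]
tool_rot: [0.003, 0.997, 0.079, 0.003]
wrist_force: [-2.6, 0.8, 6.1]
opening: -0.0001
```

```bash
python3 -c "
from st import *
go(0,-.013,.0775);rotfix()"
```

```text
t 11.225 p [ 0.5174 -0.1027  0.0838] jig [ 0.0004 -0.0129  0.0838] open -0.0001
toolx yaw 9.04 z [ 0.0054 -0.0046 -1.    ] Fjig [-2.41  1.2   6.12] q [-0.19  0.38 -0.15  1.04 -0.    1.22]
to jig (0, -0.013, 0.0775) tool shift [-0.0004  0.      0.0063]
rot units [ 0.031 -0.027  0.004]
```

step_arm([
  [[0,0,0.002,0,0,0],[0,0,0.002,0,0,0]],
])

```text
time: 11.48
eef_pos: [0.5174, -0.1027, 0.0808]
tool_rot: [0.003, 0.997, 0.079, 0.003]
wrist_force: [-3.8, 0.2, 9.0]
opening: 0.0
```

step_arm([
  [[0,0,0.002,0,0,0]],
])

```text
time: 11.6
eef_pos: [0.5174, -0.1027, 0.0796]
tool_rot: [0.003, 0.997, 0.079, 0.003]
wrist_force: [-4.1, 1.0, 8.8]
opening: -0.0005
```

```bash
python3 -c "
from st import *
go(0,-.013,.0775);rotfix()"
```

```text
t 11.6 p [ 0.5174 -0.1027  0.0796] jig [ 0.0004 -0.013   0.0796] open -0.0005
toolx yaw 9.04 z [ 0.0067 -0.0048 -1.    ] Fjig [-3.87  1.59  8.82] q [-0.19  0.38 -0.15  1.03 -0.    1.22]
to jig (0, -0.013, 0.0775) tool shift [-0.0004  0.      0.0021]
rot units [ 0.033 -0.034  0.004]
```

step_arm([
  [[0,0,0.0025,0,0,0],[0,0,0.002,0,0,0]],
])

```text
time: 11.85
eef_pos: [0.5175, -0.1027, 0.077]
tool_rot: [0.003, 0.997, 0.079, 0.004]
wrist_force: [-4.4, 0.4, 11.3]
opening: 0.0002
```

```bash
python3 - <<'E'
from st import *
from rig import camera
import cv2
for i in range(4):
    c=camera("side"); q=sense(); print(q["time"],q["eef_pos"].round(4),q["wrist_force"].round(1))
t=camera("top"); q=sense(); print(q["time"],q["eef_pos"].round(4),q["wrist_force"].round(1))
B=c["image"][140:240,270:360,::-1];A=t["image"][120:220,290:410,::-1]
cv2.imwrite("pics/a9.png",np.hstack([cv2.resize(x,(400,400),interpolation=cv2.INTER_CUBIC) for x in(A,B)]))
from h import *
im=t["image"].astype(int); m=((im[...,0]>110)&(im[...,1]<70)&(im[...,2]<70)).astype(np.uint8)
b=blob(0,m,(318,165,350,192)); p=plane(t,b[0],.1); print(b[0],b[1],"post jig",J.T@(p-o))
E
```

```text
t 11.85 p [ 0.5175 -0.1027  0.077 ] jig [ 0.0004 -0.013   0.077 ] open 0.0002
toolx yaw 9.04 z [ 0.008  -0.0051 -1.    ] Fjig [-4.27  1.1  11.31] q [-0.19  0.38 -0.16  1.02 -0.    1.22]
11.9 [ 0.5175 -0.1028  0.0769] [-3.7  1.5 11.2]
11.95 [ 0.5175 -0.1028  0.077 ] [-4.   1.3 10.5]
12.0 [ 0.5175 -0.1027  0.0771] [-2.9  1.2 10.5]
12.05 [ 0.5175 -0.1028  0.0771] [-3.4  1.6 10.9]
12.1 [ 0.5175 -0.1027  0.0771] [-3.9 -0.  11.3]
[338.075 177.275] [335 174   7   7  40] post jig [0.00048931 0.04763351 0.1       ]
```

View pics/a9.png

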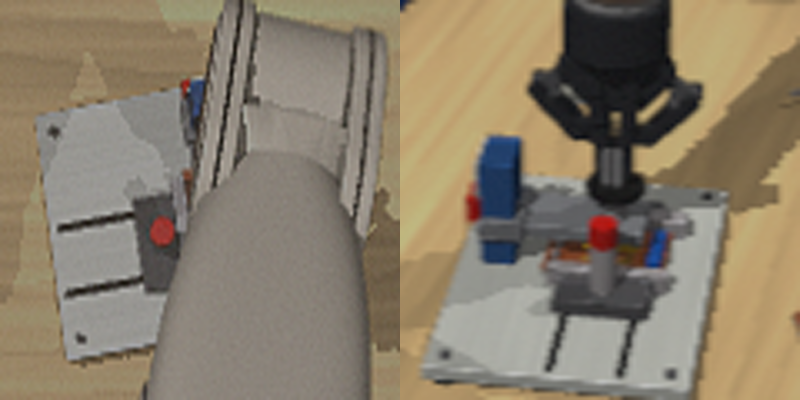

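It is steady at about 11 N with the jaw unmoved (cap still at (338,177)), and the press head is visibly lower. I hold a little longer, then hand in.

```bash
python3 - <<'E'
from rig import sense,camera,sign_off
for i in range(8): camera("side")
q=sense(); print(q["time"],q["eef_pos"].round(4),q["wrist_force"].round(1))
if 9<q["wrist_force"][2]<12.8: print(sign_off())
E
```

```text
12.5 [ 0.5175 -0.1028  0.0771] [-4.3  1.2 11.2]
the job is handed in; nothing more can be done
None
```

I closed the sliding jaw on the board, pressed the palm pad down about 18 mm and handed the job in at 12.5 s with the arm still holding it.

- **Jaw:** I pushed the post from behind with the shut fingers until the board stopped it, ending at 10–13 N. In an enlarged top view the board sat flush between both jaws and parallel to them.
- **Press:** At hand-in the pad was held steady at 11.2 N. The tool had gone down about 18.4 mm from first contact, which agrees with 11 N at 18 mm. The red cap on the jaw post was at the same pixel as before pressing.

Checks that disagreed or were weak:
- **Contact height:** The pad was first touched with the reported TCP about 19 mm lower than expected. I therefore set the travel from the contact point and the force, not from absolute height.
- **Jaw travel:** The camera puts the post at jig y 47.6 mm, or about 55.4 mm of travel. The change in cap position gives only 53.7 mm, just above the 53.5 mm limit. The force stop and the flush board support the jaw being fully home.
- **Board angle:** A colour-mask estimate gave a 3° slope, but it came from only about 22 pixels, so I did not count it.
- **Sideways force:** About 4 N of sideways force remained on the pad.
- **Pointer:** I could not read the red pointer against the green band directly.

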